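Sweep loose temple bundles into the catch fence

ROBOT

A 6-joint arm with a two-finger parallel gripper is mounted at the origin on a cart in front of the work surface, level with it; the furniture and walls round the work are solid. World frame = base frame: x ahead of the robot, y to its left, z up, the work surface at z = 0. Lengths are in mm, angles in degrees, forces in N, time in s.
With the tool pointing down it reaches from about 350 to 975 mm from the base axis. Payload 7.1 kg.
Tool frame: the origin (TCP) lies midway between the tips of the shut fingers; the grasp point (between the pads) lies 19 mm behind it; z points along the fingers, y is the direction in which the jaws open and shut (so a half turn about z gives the same grasp; the last joint's range is limited). The gripper opens to 88 mm and grips with 3 to 60 N. Pads are 20 mm wide; open, the fingers measure 115 mm over their backs; the gripper's body (75 mm by 178 mm) begins 61 mm behind the grasp point.
Start: joints at [70.703, 24.242, 93.386, -0, 62.372, -1.089], TCP at [195.266, 593.697, 222.675] pointing down, gripper open.
Joint ranges: [-172.04, 172.04], [-51.8, 120.97], [4.93, 147.93], [-75.15, 255.16], [6.16, 154.13], [-145.62, 145.62]. Speed limits (degrees/s): [136.94, 136.94, 172.46, 180, 180, 180].

INTERFACE

Orientations are given as [roll, pitch, yaw] about the fixed x, y, z axes, in that order (R = Rz(yaw) Ry(pitch) Rx(roll)).
In Python, from cell import telemetry, cams, env, find_in gives the robot as it stands.
- The arm moves only by the tool send_rows, never from a script. Its argument "targets" is one flat list of numbers, 7 for each row, row after row: the turn, a rotation vector about the tool's x, y, z scaled (see below), then the shift along the tool's x, y, z scaled (see below), then the finger opening in mm, from 0 to 87.8. A call has 1 to 10 rows; each row shifts and turns the commanded pose from where the row before left it, along the tool's axes as they then stand; what a row does not reach is not made up. The controller multiplies each number of a shift by 300 mm and each number of a turn by 180 degrees. A row lasts 1/12 s, in which the tool goes at most 41.7 mm and 7.16 degrees, less where a joint would pass 70% of its speed; a pose out of reach is approached as far as the arm can. A call with a number of a shift or a turn outside -1 to 1 is refused whole. A call with a gripper value outside its range is refused whole. The fingers move at their own pace and stop on an object; "newtons" is the grip in N (left out, the last holds). Time passes only in rows, so rows that do not move let the fingers close. It gives the time, the measured TCP pose, the force and the opening at its end, in the units of the state.
- telemetry.get_obs(): the state, without advancing time (a new reading comes with each control period).
- cams.camera(name): name is "scene" or "top" or "wrist"; returns a dict with "image" (420x560x3 uint8, blue, green, red), "mtx" (3x3 intrinsics, pixels), "camera_from_world" (4x4, takes a point from world to camera coordinates). Camera axes: x right, y up, looking along -z (the intrinsics and any distortion apply to the point x, -y, -z); pixel columns grow to the right and rows downward; lengths in mm; the calibration is good to about 2 mm. A picture is of the moment at which its call begins. There is no depth.
- env.job_done(): hands the job in, once; it reports no verdict.
Trained networks look in a picture, given as the dict that the camera call returned (one of the last four; its "shot" number tells which), for a name from the list of things; names that differ only in an ending like _2 or _b are one class to them, and where a whole thing is asked for, a point or a joint stands for the part that bears it (a point fixed in the world has none). Each returns a list of dicts, best first, with "score" (0 to 1); they miss things now and then, are a little off and sometimes report something else, mostly with a low value. They report only what shows in the picture. A call takes as long as a camera call.
- find_in(picture, target): "position" ([x, y, z] in mm, in world coordinates, good to about 4 mm: the middle of the surface that is visible of it).
The state is a dict: "t": time; "joint_pos": joint angles; "dq": joint speeds; "joint_torque": joint torques, N m; "ee_pos": TCP position; "tool_rot": TCP orientation; "wrist_force": force on the tool from outside, world axes, zero at the start; "wrist_torque": the same for the moment, N m; "grip_width": finger opening in mm.
Only numpy, scipy, OpenCV 4.12 (cv2) and the standard library are available. Lean on these libraries where they do the work, as an engineer would, in place of code of your own. Each camera call takes 0.05 s, during which the arm holds its last target.

TASK

Clear the bench: with the fingertips, closed or nearly so, sweep the three loose bundles of black temple shells that lie on the table in front of the three-sided metal fence in through its open side, until all three lie flat on the table inside it with neither end of any bundle sticking out. Only push them steadily and gently along the table, never pinching, lifting, pressing hard or flicking them, and leave the tape roll and all the other things where they are.

Things in the scene. Friction and masses are not known exactly. Their poses are not given: they have to be found in the camera images.
- fence: Fixed three-sided sheet-metal catch fence, no floor, open on the side roughly towards the robot. Inside 220 mm wide (its y), 120 mm deep (its x); walls 4 mm thick, 33 mm high; outside a flat foot flange with screws, up to 5 mm high, reaches 17 mm beyond the walls. Origin on the table in the middle of the mouth, x pointing into the fence, z up; the mouth is the line x = 0, y = -110 to 110 mm.
- bundle_a: Loose bundle of three curved black temple shells with yellow edges, lying flat on the table, 52 x 30 x 16 mm (its x, y, z), a rigid block of about 20 to 40 g that slides easily. Origin at the centre of its underside, x along its length, z up.
- bundle_a_end1 (a point): middle of the +x end face of bundle_a, half-way up (8 mm above its underside)
- bundle_a_end2 (a point): middle of the -x end face of bundle_a, half-way up (8 mm above its underside)
- bundle_b: Loose bundle of three curved black temple shells with yellow edges, lying flat on the table, 50 x 29 x 17 mm (its x, y, z), a rigid block of about 20 to 40 g that slides easily. Origin at the centre of its underside, x along its length, z up.
- bundle_b_end1 (a point): middle of the +x end face of bundle_b, half-way up (8 mm above its underside)
- bundle_b_end2 (a point): middle of the -x end face of bundle_b, half-way up (8 mm above its underside)
- bundle_c: Loose bundle of four curved black temple shells with yellow edges, lying flat on the table, 53 x 38 x 16 mm (its x, y, z), a rigid block of about 20 to 40 g that slides easily. Origin at the centre of its underside, x along its length, z up.
- bundle_c_end1 (a point): middle of the +x end face of bundle_c, half-way up (8 mm above its underside)
- bundle_c_end2 (a point): middle of the -x end face of bundle_c, half-way up (8 mm above its underside)
- tape_b: Loose roll of black tape lying flat, 56 mm across, 19 mm high, near the bundles on the robot's side; origin under its centre. Bystander.
- screwdriver_1: Loose precision screwdriver with a red handle, 163 x 13 x 13 mm, lying right of the fence; origin under the middle of its length, x along the tool. Bystander.
- side_cutters: Loose side cutters, 120 x 49 x 12 mm, behind and left of the fence; origin under their centre. Bystander.

How it is judged:
By the outcome, as a careful person would: the job done as asked, in the order asked, and still so for the second after the job is handed in, with the robot touching nothing.
It also fails if it takes over 72 s, if anything falls off the work surface, if the arm or the gripper's body presses on something with over 40 N, if the wrist force passes 120 N, or if a joint passes its speed limit or range.

## Working session

There is one attempt and no reset: what is moved stays moved. The work goes in short steps, Python scripts to look and compute and a tool call to move; the robot and the scene stay as the last step left them, time stands still between calls to the robot, and variables do not carry over. Pictures are saved under pics/ and viewed, and the job is handed in when it is done.

Besides the shell and the picture viewer there is one more tool, called after "Emit:" in YAML: its name, and indented under it one key for each argument. send_rows: Moves the arm, as the interface text tells. Its arguments: {"type":"object","properties":{"targets":{"type":"array","items":{"type":"number"}},"newtons":{"type":"number"}},"required":["targets"]}

```bash
mkdir -p pics; ls
python3 - <<'E'
from cell import telemetry,cams,find_in
import cv2
o=telemetry.get_obs()
print({k:o[k] for k in('t','ee_pos','tool_rot','grip_width','wrist_force')})
for n in ['top','scene']:
    c=cams.camera(n); cv2.imwrite(f'pics/{n}0.png',c['image'])
    for t in ['fence','bundle_a','bundle_a_end1','bundle_a_end2','bundle_b','bundle_c','tape_b','screwdriver_1','side_cutters']:
        print(n,t,[(round(d['score'],2),[round(float(v)) for v in d['position']]) for d in find_in(c,t)][:6])
E
```

```text
pics
{'t': 0.0, 'ee_pos': array([195.10054889, 593.20545381, 221.93666502]), 'tool_rot': array([-1.79916578e+02, -2.34258440e-04,  1.61792720e+02]), 'grip_width': 87.7097078928818, 'wrist_force': array([-0.00076646,  0.01200457, -0.33525782])}
top fence [(0.55, [670, -224, 32])]
top bundle_a [(0.81, [444, -258, 15]), (0.66, [442, -127, 13]), (0.56, [435, -358, 12])]
top bundle_a_end1 [(0.82, [443, -130, 11])]
top bundle_a_end2 [(0.82, [443, -130, 11])]
top bundle_b [(0.81, [444, -258, 15]), (0.66, [442, -127, 13]), (0.56, [435, -358, 12])]
top bundle_c [(0.81, [444, -258, 15]), (0.66, [442, -127, 13]), (0.56, [435, -358, 12])]
top tape_b [(0.57, [381, -182, 20])]
top screwdriver_1 [(0.51, [626, -449, 13])]
top side_cutters [(0.81, [694, 30, 8])]
scene fence [(0.65, [442, -127, 10]), (0.63, [668, -229, 24])]
scene bundle_a [(0.78, [440, -128, 11]), (0.64, [444, -260, 15]), (0.61, [433, -359, 8]), (0.29, [621, -450, 8])]
scene bundle_a_end1 [(0.73, [441, -131, 12])]
scene bundle_a_end2 [(0.73, [441, -131, 12])]
scene bundle_b [(0.78, [440, -128, 11]), (0.64, [444, -260, 15]), (0.61, [433, -359, 8]), (0.29, [621, -450, 8])]
scene bundle_c [(0.78, [440, -128, 11]), (0.64, [444, -260, 15]), (0.61, [433, -359, 8]), (0.29, [621, -450, 8])]
scene tape_b [(0.58, [374, -186, 19])]
scene screwdriver_1 [(0.7, [622, -451, 9])]
scene side_cutters [(0.81, [691, 26, 7]), (0.34, [442, -129, 11])]
```

View pics/top0.png

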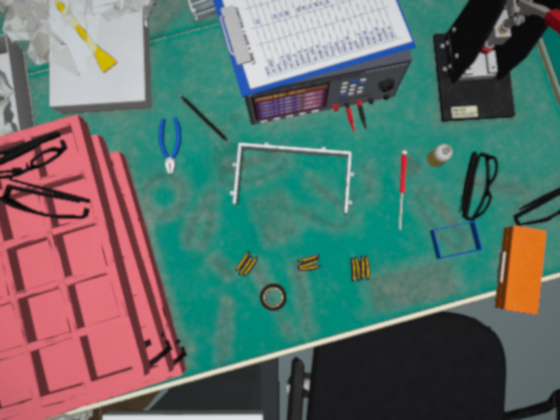

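View pics/scene0.png

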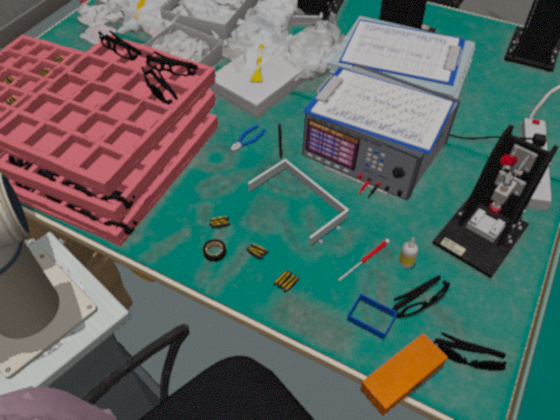

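```bash
cat > h.py <<'E'
from cell import telemetry,cams,find_in,env
import cv2, numpy as np
def proj(c,P):
    P=np.atleast_2d(np.asarray(P,float)); M=np.array(c['camera_from_world'])
    q=P@M[:3,:3].T+M[:3,3]; q=q*[1,-1,-1]
    d=c.get('dist',None)
    u=q@np.array(c['mtx']).T
    return u[:,:2]/u[:,2:]
# rectified view: up = +x, left=+y ; S px/mm
def rect(c,z=10,x0=330,x1=700,y0=-470,y1=-10,S=1.7):
    w=np.array([[x0,y0,z],[x0,y1,z],[x1,y1,z],[x1,y0,z]],float)
    src=proj(c,w).astype(np.float32)
    dst=np.float32([[(y1-p[1])*S,(x1-p[0])*S] for p in w])
    H=cv2.getPerspectiveTransform(src,dst)
    im=cv2.warpPerspective(c['image'],H,(int((y1-y0)*S),int((x1-x0)*S)),flags=cv2.INTER_CUBIC)
    for x in range(int(np.ceil(x0/50)*50),x1,50):
        cv2.line(im,(0,int((x1-x)*S)),(8,int((x1-x)*S)),(255,255,255),1); cv2.putText(im,str(x),(10,int((x1-x)*S)+4),0,.35,(255,255,255),1)
    for y in range(int(np.ceil(y0/50)*50),y1,50):
        X=int((y1-y)*S); cv2.line(im,(X,0),(X,8),(255,255,255),1); cv2.putText(im,str(y),(X-12,18),0,.35,(255,255,255),1)
    return im
E
python3 - <<'E'
from h import *
c=cams.camera('top'); print(c.keys(), {k:c[k] for k in c if k not in('image',)})
cv2.imwrite('pics/r1.png',rect(c))
E
```

```text
dict_keys(['image', 'mtx', 'camera_from_world', 'shot']) {'mtx': array([[439.5818211 ,   0.        , 280.2301177 ],
       [  0.        , 439.5818211 , 218.72605651],
       [  0.        ,   0.        ,   1.        ]]), 'camera_from_world': array([[-7.92215202e-03, -9.99885779e-01, -1.28711885e-02,
        -1.92205285e+02],
       [ 9.94432302e-01, -9.23021743e-03,  1.04972379e-01,
        -5.34984064e+02],
       [-1.05079193e-01, -1.19679185e-02,  9.94391840e-01,
        -8.55155757e+02],
       [ 0.00000000e+00,  0.00000000e+00,  0.00000000e+00,
         1.00000000e+00]]), 'shot': 3}
```

View pics/r1.png

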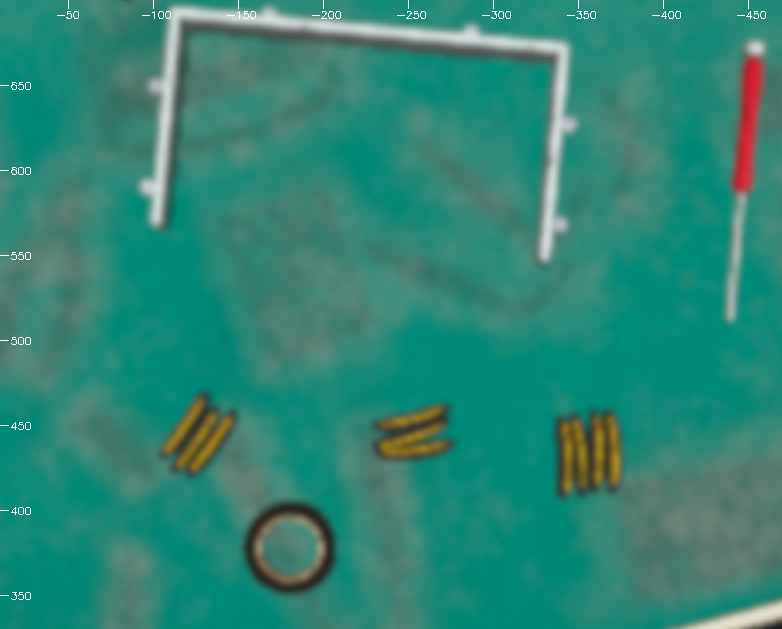

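Emit:
send_rows:
  targets: [0,0,0,-0.11,-0.08,0,10,0,0,0,-0.11,-0.08,0,10,0,0,0,-0.11,-0.08,0,10,0,0,0,-0.11,-0.08,0,10,0,0,0,-0.11,-0.08,0,10,0,0,0,-0.11,-0.08,0,10,0,0,0,-0.11,-0.08,0,10,0,0,0,-0.11,-0.08,0,10,0,0,0,-0.11,-0.08,0,10,0,0,0,-0.11,-0.08,0,10]
  newtons: 10

```text
t: 1.88
ee_pos: [434.6, 260.9, 223.0]
tool_rot: [180.0, 0.0, 161.8]
wrist_force: [0.5, 1.3, -0.6]
grip_width: 24.8
```

Emit:
send_rows:
  targets: [0,0,0.039,0,0,0,10,0,0,0.039,0,0,0,10,0,0,0.039,0,0,0,10,0,0,0.039,0,0,0,10,0,0,0.039,0,0,0,10,0,0,0.039,0,0,0,10,0,0,0.039,0,0,0,10,0,0,0.039,0,0,0,10,0,0,0.039,0,0,0,10,0,0,0.039,0,0,0,10]

```text
t: 2.72
ee_pos: [433.8, 262.6, 222.8]
tool_rot: [180.0, -0.0, 91.2]
wrist_force: [0.5, 0.2, 0.3]
grip_width: 10.0
```

Emit:
send_rows:
  targets: [0,0,0,-0.135,0,0,10,0,0,0,-0.135,0,0,10,0,0,0,-0.135,0,0,10,0,0,0,-0.135,0,0,10,0,0,0,-0.135,0,0,10,0,0,0,-0.135,0,0,10,0,0,0,-0.135,0,0,10,0,0,0,-0.135,0,0,10,0,0,0,-0.135,0,0,10,0,0,0,-0.135,0,0,10]

```text
t: 3.55
ee_pos: [444.7, -144.3, 223.0]
tool_rot: [180.0, 0.0, 91.6]
wrist_force: [2.0, 0.2, 0.2]
grip_width: 10.3
```

Emit:
send_rows:
  targets: [0,0,0.039,0,0,0,10,0,0,0.039,0,0,0,10,0,0,0.039,0,0,0,10,0,0,0.039,0,0,0,10,0,0,0.039,0,0,0,10,0,0,0.039,0,0,0,10,0,0,0.039,0,0,0,10,0,0,0.039,0,0,0,10,0,0,0.039,0,0,0,10,0,0,0.039,0,0,0,10]

```text
t: 4.38
ee_pos: [445.1, -142.3, 222.8]
tool_rot: [180.0, -0.0, 21.0]
wrist_force: [0.7, -0.0, 0.1]
grip_width: 10.0
```

Emit:
send_rows:
  targets: [0,0,0.0235,0,0,0,10,0,0,0.0235,0,0,0,10,0,0,0,-0.047,0.072,0.09,10,0,0,0,-0.047,0.072,0.09,10,0,0,0,-0.047,0.072,0.09,10,0,0,0,-0.047,0.072,0.09,10,0,0,0,-0.047,0.072,0.09,10,0,0,0,0,0,0,10,0,0,0,0,0,0,10]

```text
t: 5.13
ee_pos: [399.3, -263.6, 86.4]
tool_rot: [-179.9, 0.1, 12.8]
wrist_force: [-0.7, 0.4, 0.1]
grip_width: 10.2
```

Run:
```python
from h import *
c=cams.camera('top'); cv2.imwrite('pics/r2.png',rect(c,16))
w=cams.camera('wrist'); cv2.imwrite('pics/w2.png',w['image'])
print(telemetry.get_obs()['ee_pos'])
```

```text
[ 400.96360032 -263.20543694   88.28389429]
```

View pics/r2.png

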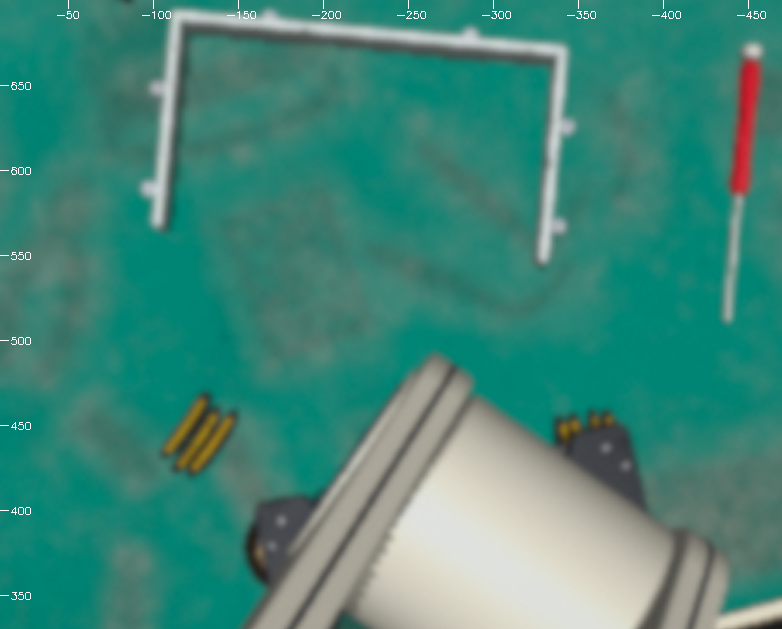

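View pics/w2.png

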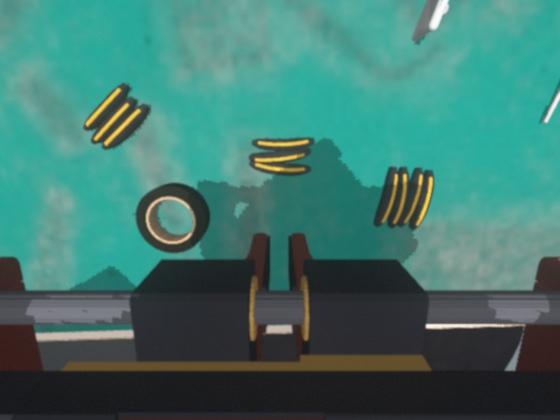

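Run:
```python
from h import *
w=cams.camera('wrist'); cv2.imwrite('pics/rw2.png',rect(w,16,x0=340,x1=580,y0=-400,y1=-80,S=2.4))
```

```text
(no output)
```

View pics/rw2.png

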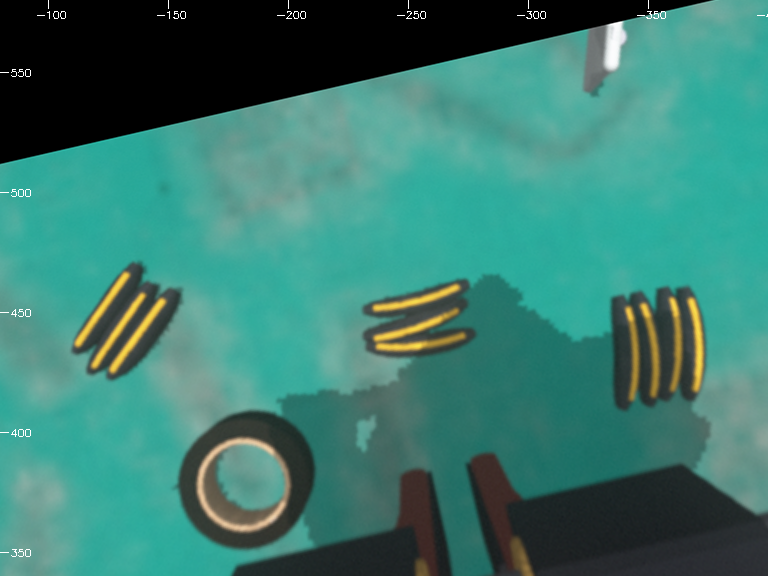

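Emit:
send_rows:
  targets: [0,0,0,0,0,0.07,10,0,0,0,0,0,0.07,10,0,0,0,0,0,0.07,10,0,0,0,0,0,0.065,10,0,0,0,0,0,0,10,0,0,0,0.02,0,0,10,0,0,0,0.02,0,0,10,0,0,0,0.01,0,0,10,0,0,0,0.01,0,0,10,0,0,0,0.015,0,0,10]

```text
t: 6.12
ee_pos: [423.3, -258.4, 6.2]
tool_rot: [179.9, -0.1, 13.0]
wrist_force: [-0.9, -0.2, 0.2]
grip_width: 9.9
```

Emit:
send_rows:
  targets: [0,0,0,0.018,0,0,10,0,0,0,0.02,0,0,10,0,0,0,0.02,0,0,10,0,0,0,0.02,0,0,10,0,0,0,0.02,0,0,10,0,0,0,0.02,0,0,10,0,0,0,0.02,0,0,10,0,0,0,0.02,0,0,10,0,0,0,0.02,0,0,10,0,0,0,0.02,0,0,10]

```text
t: 6.95
ee_pos: [480.8, -244.8, 5.1]
tool_rot: [-180.0, 0.0, 12.9]
wrist_force: [-0.2, -0.4, 0.8]
grip_width: 10.0
```

```bash
cat > look.py <<'E'
from h import *
import sys
n=sys.argv[1]
w=cams.camera('wrist'); cv2.imwrite(f'pics/w{n}.png',w['image'])
c=cams.camera('top'); cv2.imwrite(f'pics/r{n}.png',rect(c,16))
o=telemetry.get_obs();print(o['t'],o['ee_pos'],o['tool_rot'],o['wrist_force'])
E
python3 look.py 3
```

```text
7.05 [ 481.47271299 -244.93015406    5.25911044] [ 1.79962772e+02 -4.87291158e-02  1.29629072e+01] [ 0.40731841 -0.92812891 -0.03537746]
```

View pics/w3.png

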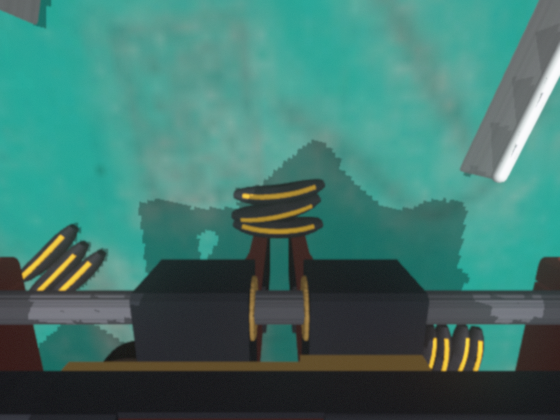

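The bundle (about pixel 278,208) is flush on both fingertips and centred. I'll carry on.

Emit:
send_rows:
  targets: [0,0,0,0.015,0,0,10,0,0,0,0.022,0,0,10,0,0,0,0.022,0,0,10,0,0,0,0.022,0,0,10,0,0,0,0.022,0,0,10,0,0,0,0.022,0,0,10,0,0,0,0.022,0,0,10,0,0,0,0.022,0,0,10,0,0,0,0.022,0,0,10,0,0,0,0.022,0,0,10]

```text
t: 7.88
ee_pos: [543.2, -230.5, 5.2]
tool_rot: [-180.0, 0.0, 12.9]
wrist_force: [-0.0, 0.0, -0.2]
grip_width: 9.8
```

Emit:
send_rows:
  targets: [0,0,0,0.022,0,0,10,0,0,0,0.022,0,0,10,0,0,0,0.022,0,0,10,0,0,0,0.022,0,0,10,0,0,0,0.022,0,0,10,0,0,0,0.022,0,0,10,0,0,0,0.018,0,0,10,0,0,0,0.013,0,0,10,0,0,0,0.008,0,0,10,0,0,0,0.004,0,0,10]

```text
t: 8.72
ee_pos: [594.0, -218.8, 5.2]
tool_rot: [180.0, -0.0, 12.9]
wrist_force: [-0.0, -0.6, 0.3]
grip_width: 9.9
```

```bash
python3 look.py 4
python3 - <<'E'
from h import *
w=cams.camera('wrist'); cv2.imwrite('pics/rw4.png',rect(w,16,x0=480,x1=700,y0=-370,y1=-70,S=2.4))
E
```

```text
8.8167 [ 593.77001677 -218.85399892    5.15114354] [-1.79999308e+02  1.75733890e-03  1.29376019e+01] [-0.82884969 -0.3483201  -0.21780175]
```

View pics/rw4.png

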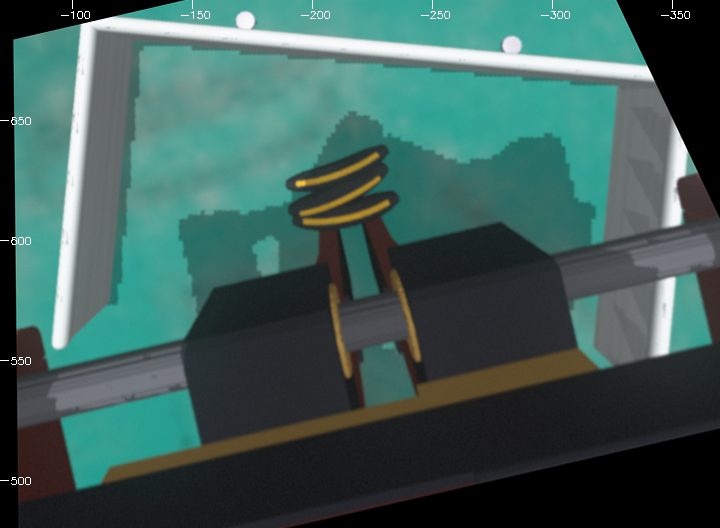

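Emit:
send_rows:
  targets: [0,0,0,-0.03,0,0,10,0,0,0,-0.05,0,0,10,0,0,0,-0.04,0,-0.09,10,0,0,0,0,0,-0.09,10,0,0,0,0,0,-0.09,10,0,0,0.0354,0,0,0,10,0,0,0.0354,0,0,0,10,0,0,0.0354,0,0,0,10,0,0,0.0354,0,0,0,10,0,0,0.0354,0,0,0,10]

```text
t: 9.7
ee_pos: [557.6, -227.1, 86.2]
tool_rot: [180.0, 0.0, -19.3]
wrist_force: [0.2, -0.5, 0.2]
grip_width: 10.0
```

Emit:
send_rows:
  targets: [0,0,0.0354,0,0,0,10,0,0,0.0354,0,0,0,10,0,0,0.0354,0,0,0,10,0,0,0,0,0,0,10]

```text
t: 10.03
ee_pos: [557.6, -227.1, 86.1]
tool_rot: [180.0, 0.0, -38.3]
wrist_force: [-0.6, 1.6, -0.1]
grip_width: 9.9
```

Run:
```python
from h import *
o=telemetry.get_obs();p=o['ee_pos'];y=np.radians(o['tool_rot'][2]);print(p,o['tool_rot'],o['joint_pos'])
d=np.array([402,-98.5])-p[:2]
print(d@[np.cos(y),np.sin(y)], d@[np.sin(y),-np.cos(y)])
```

```text
[ 557.64810856 -227.10022939   86.08787262] [ 1.79986595e+02  3.24658819e-02 -3.82889189e+01] [-2.32885427e+01  3.27182659e+01  1.00863659e+02 -6.27059012e-03
  4.64529041e+01  1.05004694e+02]
-201.85181800234776 -4.494025734188249
```

Emit:
send_rows:
  targets: [0,0,0,-0.112,0,0,10,0,0,0,-0.112,0,0,10,0,0,0,-0.112,0,0,10,0,0,0,-0.112,0,0,10,0,0,0,-0.112,0,0,10,0,0,0,-0.112,-0.015,0,10,0,0,0,0,0,0,10,0,0,0,0,0,0,10]

```text
t: 10.7
ee_pos: [401.0, -98.4, 86.3]
tool_rot: [180.0, 0.0, -37.8]
wrist_force: [0.7, 0.6, -0.5]
grip_width: 10.2
```

```bash
python3 look.py 5
python3 - <<'E'
from h import *
w=cams.camera('wrist'); cv2.imwrite('pics/rw5.png',rect(w,16,x0=360,x1=560,y0=-270,y1=-50,S=2.8))
E
```

```text
10.8 [403.68279596 -99.70071509  86.57965981] [-1.79963238e+02 -1.01357948e-01 -3.79293151e+01] [ 0.24006544 -0.9550905   0.5939634 ]
```

View pics/w5.png

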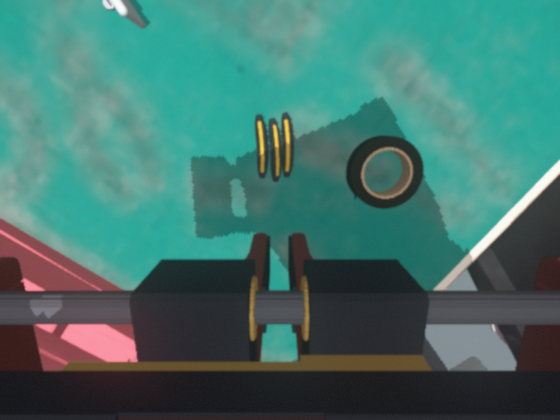

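View pics/rw5.png

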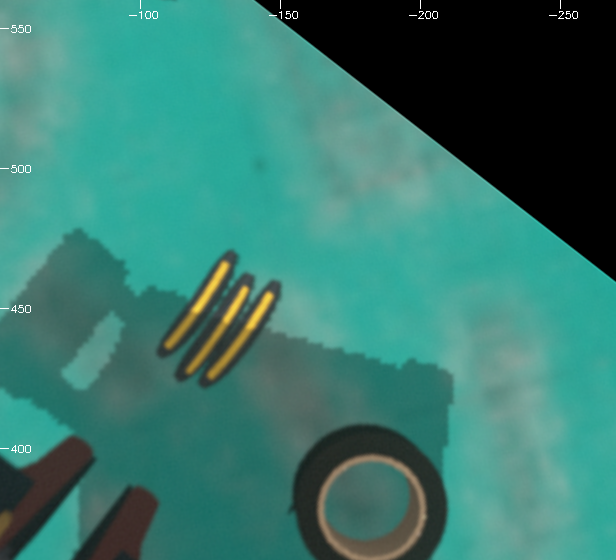

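Emit:
send_rows:
  targets: [0,0,0,0,-0.007,0.07,10,0,0,0,0,0,0.07,10,0,0,0,0,0,0.07,10,0,0,0,0,0,0.06,10,0,0,0,0,0,0,10,0,0,0,0.02,0,0,10,0,0,0,0.015,0,0,10,0,0,0,0.01,0,0,10,0,0,0,0.01,0,0,10,0,0,0,0.012,0,0,10]

```text
t: 11.68
ee_pos: [420.7, -110.4, 6.0]
tool_rot: [-180.0, -0.1, -38.0]
wrist_force: [-0.5, 0.7, 0.0]
grip_width: 10.0
```

```bash
python3 look.py 6
```

```text
11.7833 [ 420.91527452 -110.45228722    5.81534762] [-1.79957786e+02 -1.09246835e-01 -3.80547259e+01] [-0.35323748  0.13955967 -0.03154243]
```

View pics/w6.png

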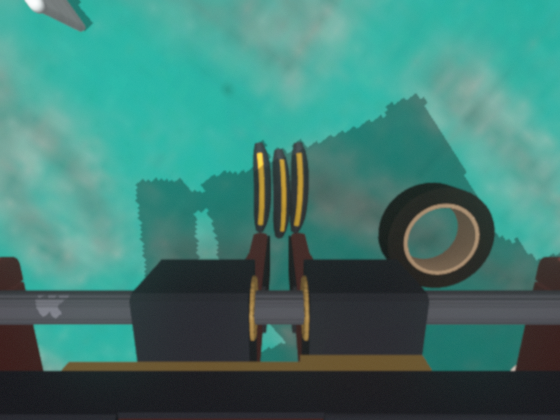

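Emit:
send_rows:
  targets: [0,0,0,0.015,0,0,10,0,0,-0.008,0.02,0.003,0,10,0,0,-0.0147,0.02,0.0055,0,10,0,0,-0.0147,0.02,0.0055,0,10,0,0,-0.0147,0.02,0.0055,0,10,0,0,-0.0147,0.02,0.0055,0,10,0,0,-0.0147,0.02,0.0055,0,10,0,0,-0.0147,0.02,0.0055,0,10,0,0,-0.0147,0.02,0.0055,0,10,0,0,-0.0147,0.02,0.0055,0,10]

```text
t: 12.62
ee_pos: [464.0, -150.9, 5.3]
tool_rot: [-180.0, 0.0, -15.3]
wrist_force: [-0.1, 0.9, 1.0]
grip_width: 10.0
```

```bash
python3 look.py 7
```

```text
12.7167 [ 464.89371211 -151.22401112    5.39116216] [ 1.79994032e+02 -7.69189936e-02 -1.54173671e+01] [ 0.26003    -0.10685538  1.13648883]
```

View pics/w7.png

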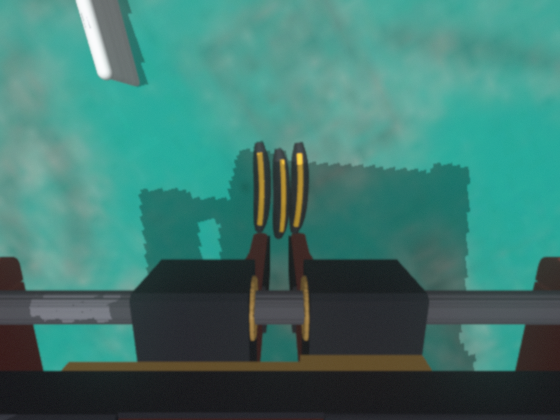

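Emit:
send_rows:
  targets: [0,0,-0.0147,0.02,0.0055,0,10,0,0,-0.0147,0.02,0.0055,0,10,0,0,-0.0147,0.02,0.0055,0,10,0,0,-0.0147,0.02,0.0055,0,10,0,0,-0.0147,0.02,0.0055,0,10,0,0,-0.0147,0.02,0.0055,0,10,0,0,-0.0147,0.02,0.0055,0,10,0,0,-0.0147,0.02,0.0055,0,10,0,0,-0.0147,0.02,0.0055,0,10,0,0,-0.0147,0.02,0.0055,0,10]

```text
t: 13.55
ee_pos: [521.9, -170.5, 5.1]
tool_rot: [-180.0, 0.0, 11.1]
wrist_force: [-0.1, -0.2, 0.2]
grip_width: 10.0
```

```bash
python3 look.py 8;  python3 - <<'E'
from h import *
w=cams.camera('wrist'); cv2.imwrite('pics/rw8.png',rect(w,16,x0=480,x1=700,y0=-300,y1=-60,S=2.6))
E
```

```text
13.65 [ 522.82488516 -170.68061586    5.27047083] [ 1.79976843e+02 -3.99494629e-02  1.09892464e+01] [ 0.04543539 -0.43280003 -0.63496645]
```

View pics/rw8.png

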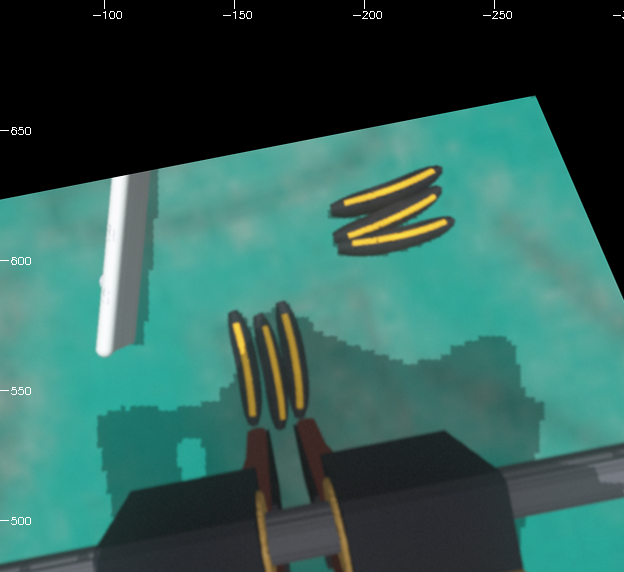

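Emit:
send_rows:
  targets: [0,0,-0.0147,0.02,0.0055,0,10,0,0,-0.0147,0.02,0.0055,0,10,0,0,-0.0147,0.02,0.0055,0,10,0,0,0,0.02,0,0,10,0,0,0,0.02,0,0,10,0,0,0,0.02,0,0,10,0,0,0,0.02,0,0,10,0,0,0,0.02,0,0,10,0,0,0,0.02,0,0,10,0,0,0,0.02,0,0,10]

```text
t: 14.53
ee_pos: [581.1, -157.3, 5.2]
tool_rot: [-180.0, 0.0, 18.9]
wrist_force: [-0.0, -0.3, -0.9]
grip_width: 9.8
```

Emit:
send_rows:
  targets: [0,0,0,0.016,0,0,10,0,0,0,0.01,0,0,10,0,0,0,0.005,0,0,10,0,0,0,0,0,0,10]

```text
t: 14.87
ee_pos: [589.6, -154.4, 5.2]
tool_rot: [180.0, -0.0, 19.0]
wrist_force: [1.0, 0.1, 0.1]
grip_width: 10.1
```

```bash
python3 look.py 9;  python3 - <<'E'
from h import *
w=cams.camera('wrist'); cv2.imwrite('pics/rw9.png',rect(w,16,x0=480,x1=700,y0=-300,y1=-60,S=2.6))
E
```

```text
14.9667 [ 589.16499678 -154.54611874    5.11559501] [-1.79992658e+02  1.33584640e-02  1.89591279e+01] [ 0.74509252  0.94388498 -0.70391575]
```

View pics/rw9.png

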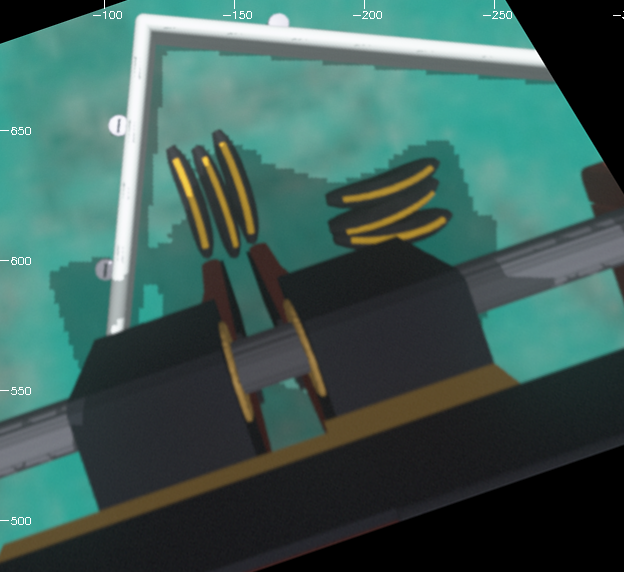

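View pics/r9.png

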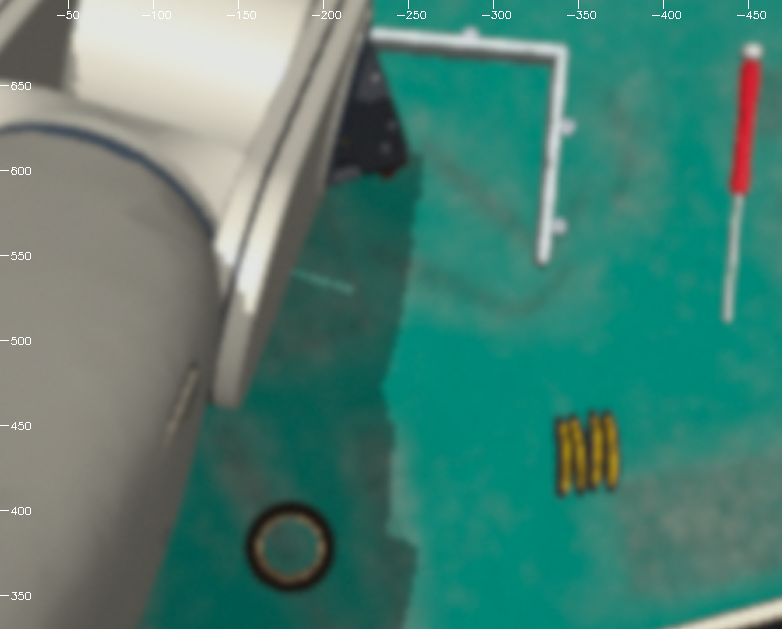

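Emit:
send_rows:
  targets: [0,0,0,-0.03,0,0,10,0,0,0,-0.05,0,0,10,0,0,0,-0.04,0,-0.09,10,0,0,0,0,0,-0.09,10,0,0,0,0,0,-0.09,10,0,0,-0.0375,0,0,0,10,0,0,-0.0375,0,0,0,10,0,0,-0.0375,0,0,0,10,0,0,-0.0375,0,0,0,10,0,0,-0.0375,0,0,0,10]

```text
t: 15.85
ee_pos: [554.4, -166.5, 86.2]
tool_rot: [-180.0, 0.0, 53.0]
wrist_force: [0.3, 0.4, 0.5]
grip_width: 9.6
```

Emit:
send_rows:
  targets: [0,0,-0.0375,0,0,0,10,0,0,-0.0375,0,0,0,10,0,0,-0.0375,0,0,0,10,0,0,-0.0375,0,0,0,10,0,0,-0.0375,0,0,0,10,0,0,-0.0365,0,0,0,10,0,0,0,0,0,0,10]

```text
t: 16.43
ee_pos: [554.4, -166.5, 86.1]
tool_rot: [-180.0, -0.0, 93.2]
wrist_force: [0.6, -0.3, 0.2]
grip_width: 10.0
```

```bash
cat > go.py <<'E'
from h import *
import sys
o=telemetry.get_obs();p=o['ee_pos'];y=np.radians(o['tool_rot'][2]);print(p,o['tool_rot'],o['joint_pos'])
d=np.array([float(sys.argv[1]),float(sys.argv[2])])-p[:2]
print(d@[np.cos(y),np.sin(y)], d@[np.sin(y),-np.cos(y)])
E
python3 go.py 434 -404
```

```text
[ 554.35324697 -166.45977291   86.05665187] [-1.79961264e+02 -6.68875863e-03  9.32463953e+01] [-1.78877512e+01  3.12035568e+01  1.03927935e+02 -1.09459830e-02
  4.49070511e+01 -2.11263937e+01]
-230.34342951547896 -133.61200552505085
```

Emit:
send_rows:
  targets: [0,0,0,-0.11,-0.064,0,10,0,0,0,-0.11,-0.064,0,10,0,0,0,-0.11,-0.064,0,10,0,0,0,-0.11,-0.064,0,10,0,0,0,-0.11,-0.064,0,10,0,0,0,-0.11,-0.064,0,10,0,0,0,-0.11,-0.064,0,10,0,0,0,0,0,0,10,0,0,0,0,0,0,10]

```text
t: 17.18
ee_pos: [431.8, -405.5, 86.1]
tool_rot: [180.0, -0.0, 92.6]
wrist_force: [-0.6, 0.3, -0.8]
grip_width: 9.7
```

```bash
python3 look.py 10;  python3 - <<'E'
from h import *
w=cams.camera('wrist'); cv2.imwrite('pics/rw10.png',rect(w,16,x0=340,x1=560,y0=-430,y1=-200,S=2.6))
E
```

```text
17.2833 [ 432.92524898 -403.26933918   85.98088982] [-1.79974287e+02 -4.62233549e-02  9.28956229e+01] [-0.06941984  0.47526789  0.10644664]
```

View pics/w10.png

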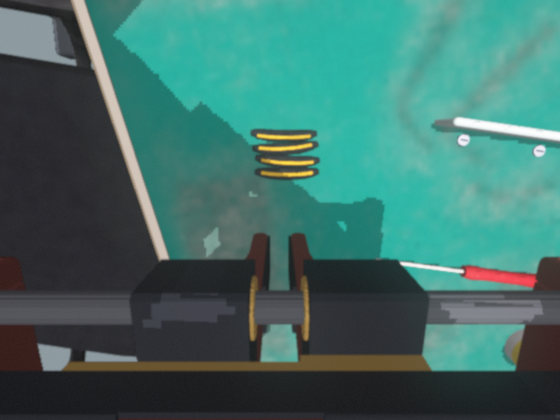

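View pics/rw10.png

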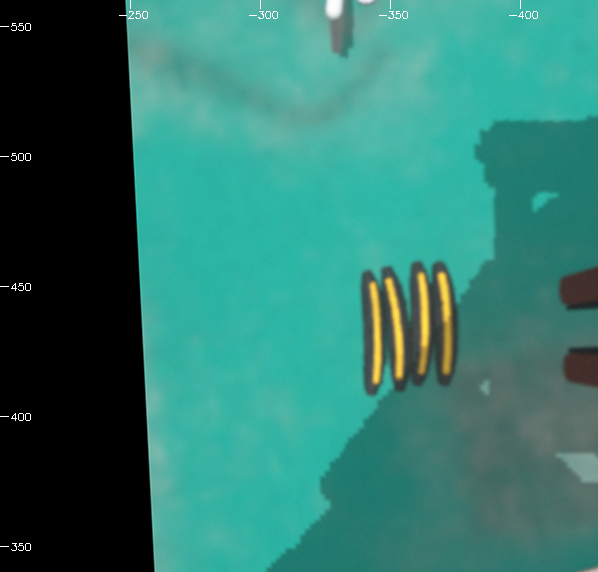

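Emit:
send_rows:
  targets: [0,0,0,0,0.007,0.07,10,0,0,0,0,0,0.07,10,0,0,0,0,0,0.07,10,0,0,0,0,0,0.06,10,0,0,0,0,0,0,10,0,0,0,0.02,0,0,10,0,0,0,0.015,0,0,10,0,0,0,0.012,0,0,10,0,0,0,0.012,0,0,10,0,0,0,0.016,0,0,10]

```text
t: 18.17
ee_pos: [434.9, -381.5, 6.3]
tool_rot: [179.9, 0.1, 93.0]
wrist_force: [0.2, 0.1, -0.0]
grip_width: 9.9
```

Emit:
send_rows:
  targets: [0,0,0,0.02,0,0,10,0,0,0,0.02,0,0,10,0,0,0,0.02,0,0,10,0,0,0,0.02,0,0,10,0,0,0,0.02,0,0,10,0,0,0,0.02,0,0,10,0,0,0,0.02,0,0,10,0,0,0,0.02,0,0,10,0,0,0,0.02,0,0,10,0,0,0,0.02,0,0,10]

```text
t: 19.0
ee_pos: [431.0, -320.9, 5.1]
tool_rot: [-180.0, -0.0, 93.0]
wrist_force: [-0.2, -0.5, 0.8]
grip_width: 10.1
```

```bash
python3 look.py 11
```

```text
19.1 [ 430.70180545 -320.39224385    5.05942461] [-1.79956018e+02 -4.24287297e-02  9.30705083e+01] [0.47165996 0.66225767 0.49984847]
```

View pics/w11.png

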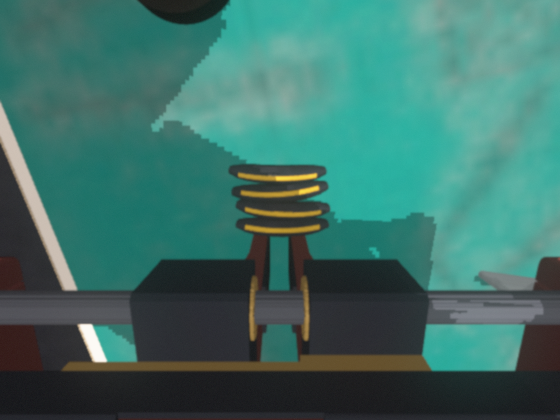

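Emit:
send_rows:
  targets: [0,0,0,0.016,0,0,10,0,0,0,0.02,0,0,10,0,0,0,0.02,0,0,10,0,0,0,0.013,0,0,10,0,0,0,0.008,0,0,10,0,0,0,0.004,0,0,10,0,0,0,-0.02,0,0,10,0,0,0,-0.05,0,0,10,0,0,0,-0.04,0,-0.09,10,0,0,0,0,0,-0.12,10]

```text
t: 19.93
ee_pos: [430.7, -332.3, 66.9]
tool_rot: [-179.9, -0.1, 93.0]
wrist_force: [1.0, -0.4, 0.9]
grip_width: 9.8
```

Emit:
send_rows:
  targets: [0,0,0.039,0,0,-0.06,10,0,0,0.039,0,0,0,10,0,0,0.039,0,0,0,10,0,0,0.039,0,0,0,10,0,0,0.039,0,0,0,10,0,0,0.039,0,0,0,10,0,0,0.039,0,0,0,10,0,0,0.039,0,0,0,10,0,0,0.039,0,0,0,10,0,0,0.039,0,0,0,10]

```text
t: 20.77
ee_pos: [431.7, -331.9, 86.4]
tool_rot: [180.0, -0.0, 22.4]
wrist_force: [-0.7, 0.6, -0.0]
grip_width: 9.7
```

Emit:
send_rows:
  targets: [0,0,0.039,0,0,0,10,0,0,0.039,0,0,0,10,0,0,0.039,0,0,0,10,0,0,0.025,0,0,0,10,0,0,0,0,0,0,10]

```text
t: 21.18
ee_pos: [431.7, -331.8, 86.4]
tool_rot: [180.0, -0.0, -2.9]
wrist_force: [0.6, -0.1, -0.4]
grip_width: 9.9
```

```bash
python3 look.py 12; python3 go.py 370 -265;  python3 - <<'E'
from h import *
w=cams.camera('wrist'); cv2.imwrite('pics/rw12.png',rect(w,16,x0=380,x1=600,y0=-380,y1=-180,S=2.6))
E
```

```text
21.2833 [ 431.61032465 -331.34140851   86.29322415] [ 1.79976678e+02 -2.58356657e-02 -2.61448502e+00] [-0.54362155  0.21543561  0.03690641]
[ 431.61032465 -331.34140851   86.29322415] [ 1.79976678e+02 -2.58356657e-02 -2.61448502e+00] [-3.87640692e+01  2.89363482e+01  1.08436785e+02 -5.30669807e-03
  4.25922474e+01  5.38543268e+01]
-64.57239160909322 -63.4619636352481
```

View pics/rw12.png

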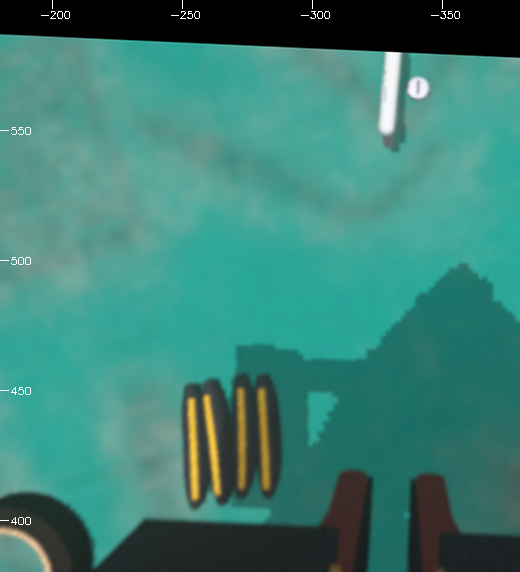

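View pics/r12.png

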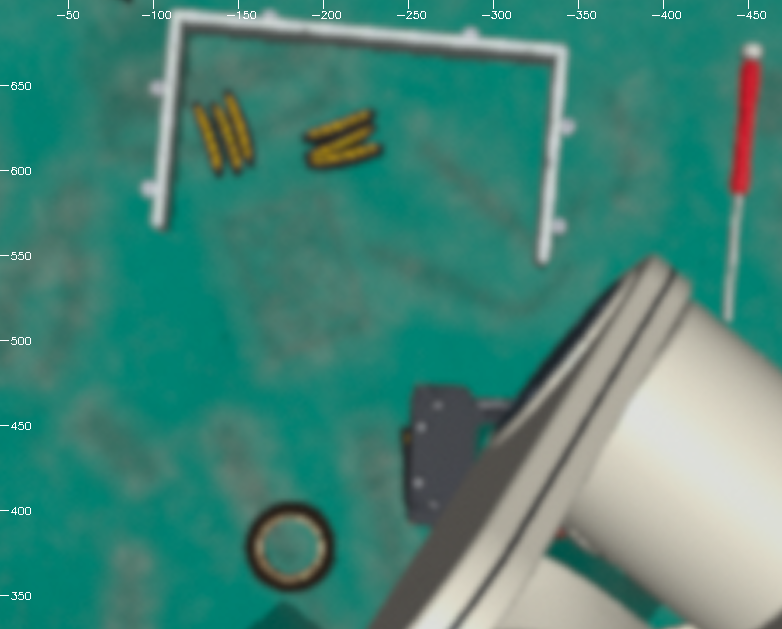

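Emit:
send_rows:
  targets: [0,0,0,-0.064,-0.069,0,10,0,0,0,-0.064,-0.069,0,10,0,0,0,-0.064,-0.069,0,10,0,0,0,0,0,0,10,0,0,0,0,0,0,10]

```text
t: 21.75
ee_pos: [376.3, -265.0, 86.3]
tool_rot: [-180.0, 0.0, -2.6]
wrist_force: [-0.4, -0.1, 0.6]
grip_width: 10.0
```

```bash
python3 look.py 13
```

```text
21.85 [ 378.15880448 -266.57296094   86.6234445 ] [ 1.79929273e+02 -9.99050514e-02 -2.66872139e+00] [ 0.73139589 -0.2741732  -0.06944142]
```

View pics/w13.png

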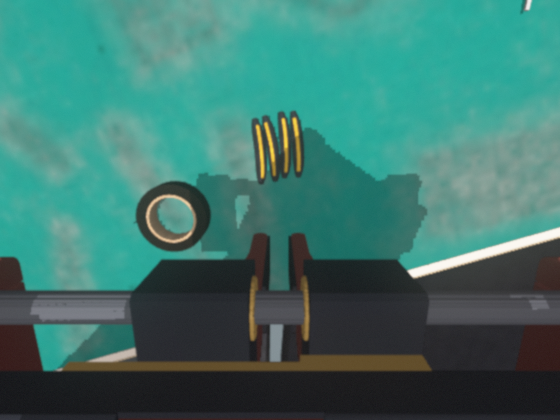

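Bundle C (about pixel 278,147) is centred on the fingers and the tape is well clear at (173,215). I'll lower the fingers and push.

Emit:
send_rows:
  targets: [0,0,0,0,0,0.07,10,0,0,0,0,0,0.07,10,0,0,0,0,0,0.07,10,0,0,0,0,0,0.06,10,0,0,0,0,0,0,10,0,0,0,0.02,0,0,10,0,0,0,0.015,0,0,10,0,0,0,0.01,0,0,10,0,0,0,0.01,0,0,10,0,0,0,0.015,0,0,10]

```text
t: 22.68
ee_pos: [398.7, -266.7, 6.0]
tool_rot: [180.0, -0.1, -2.7]
wrist_force: [-0.7, 0.1, 0.3]
grip_width: 10.0
```

Emit:
send_rows:
  targets: [0,0,0,0.02,0,0,10,0,0,0,0.02,0,0,10,0,0,0,0.02,0,0,10,0,0,0,0.02,0,0,10,0,0,0,0.02,0,0,10,0,0,0,0.02,0,0,10,0,0,0,0.02,0,0,10,0,0,0,0.02,0,0,10,0,0,0,0.02,0,0,10,0,0,0,0.02,0,0,10]

```text
t: 23.52
ee_pos: [458.4, -269.3, 5.1]
tool_rot: [-180.0, 0.0, -2.7]
wrist_force: [0.3, -1.1, 0.4]
grip_width: 10.0
```

```bash
python3 look.py 14
```

```text
23.6167 [ 459.14219446 -269.60501276    5.27417991] [ 1.79964120e+02 -6.74060453e-02 -2.70174533e+00] [ 0.11175937 -0.92675781 -0.22266643]
```

View pics/w14.png

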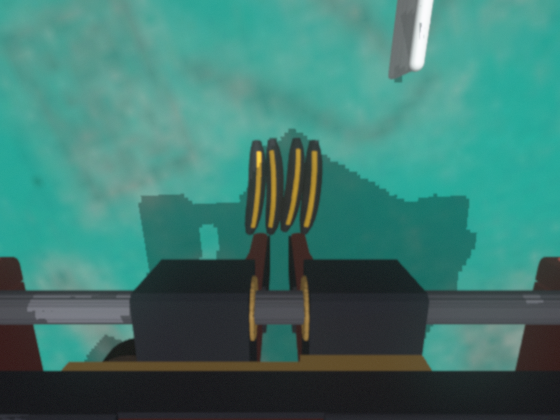

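Emit:
send_rows:
  targets: [0,0,0,0.016,0,0,10,0,0,0,0.02,0,0,10,0,0,0,0.02,0,0,10,0,0,0,0.02,0,0,10,0,0,0,0.02,0,0,10,0,0,0,0.02,0,0,10,0,0,0,0.02,0,0,10,0,0,0,0.02,0,0,10,0,0,0,0.02,0,0,10,0,0,0,0.02,0,0,10]

```text
t: 24.45
ee_pos: [517.2, -272.1, 5.2]
tool_rot: [-180.0, 0.0, -2.7]
wrist_force: [-0.1, -0.5, 0.7]
grip_width: 10.0
```

```bash
python3 look.py 15
```

```text
24.55 [ 517.83643871 -272.32869811    5.29527784] [ 1.79970976e+02 -6.34719695e-02 -2.70607625e+00] [ 0.82571427 -1.21790938 -0.35806123]
```

View pics/w15.png

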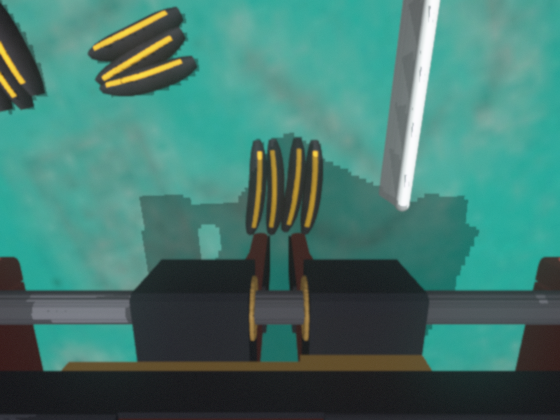

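Emit:
send_rows:
  targets: [0,0,0,0.016,0,0,10,0,0,0,0.022,0,0,10,0,0,0,0.022,0,0,10,0,0,0,0.022,0,0,10,0,0,0,0.022,0,0,10,0,0,0,0.022,0,0,10,0,0,0,0.022,0,0,10,0,0,0,0.022,0,0,10,0,0,0,0.018,0,0,10,0,0,0,0.013,0,0,10]

```text
t: 25.38
ee_pos: [577.6, -275.0, 5.2]
tool_rot: [180.0, -0.0, -2.7]
wrist_force: [-0.8, -0.7, -0.3]
grip_width: 9.9
```

Emit:
send_rows:
  targets: [0,0,0,0.008,0,0,10,0,0,0,0.004,0,0,10,0,0,0,0,0,0,10,0,0,0,-0.015,0,0,10,0,0,0,-0.04,0,0,10,0,0,0,-0.05,0,-0.06,10,0,0,0,-0.05,0,-0.1,10,0,0,0,-0.08,0,-0.1,10,0,0,0,-0.1,0,-0.08,10,0,0,0,-0.1,0,-0.06,10]

```text
t: 26.22
ee_pos: [449.1, -269.0, 127.0]
tool_rot: [179.9, -0.1, -2.7]
wrist_force: [-0.3, -1.3, 0.2]
grip_width: 10.0
```

Emit:
send_rows:
  targets: [0,0,0,-0.1,0,-0.08,10,0,0,0,-0.1,0,-0.08,10,0,0,0,0,0,0,10,0,0,0,0,0,0,10]

```text
t: 26.55
ee_pos: [389.3, -266.4, 174.6]
tool_rot: [179.9, -0.1, -2.8]
wrist_force: [0.1, -0.5, -0.5]
grip_width: 9.9
```

```bash
python3 look.py 16
python3 - <<'E'
from h import *
w=cams.camera('top')
for t in ['bundle_a','tape_b','screwdriver_1','side_cutters']: print(t,[(round(d['score'],2),[round(float(v)) for v in d['position']]) for d in find_in(w,t)][:4])
E
```

```text
26.65 [ 390.43705795 -266.26391802  173.07499243] [ 1.79981082e+02 -4.05634349e-02 -2.75297653e+00] [ 0.93135787 -0.23652547  0.13273394]
bundle_a [(0.81, [618, -277, 13]), (0.79, [616, -212, 10]), (0.77, [623, -146, 16])]
tape_b [(0.42, [383, -160, 20])]
screwdriver_1 [(0.65, [623, -449, 13]), (0.4, [621, -212, 10])]
side_cutters [(0.64, [694, 27, 11])]
```

View pics/r16.png

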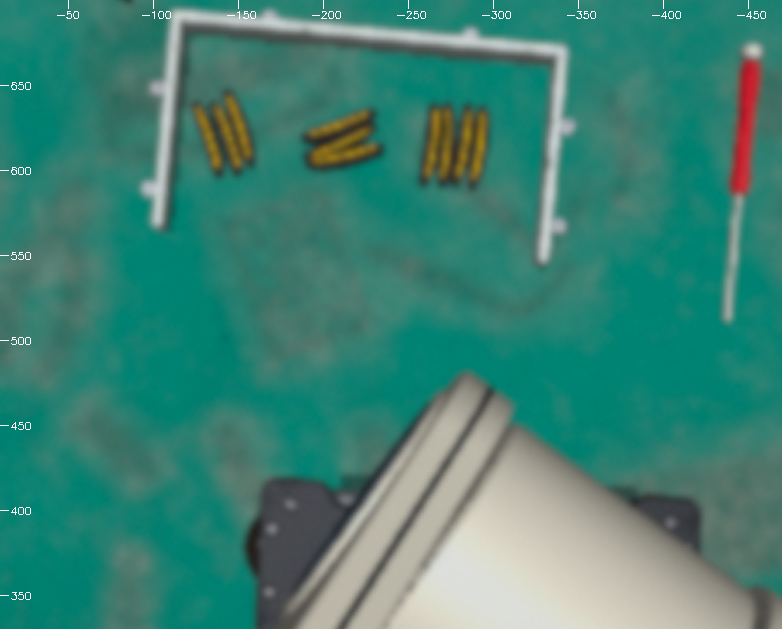

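View pics/w16.png

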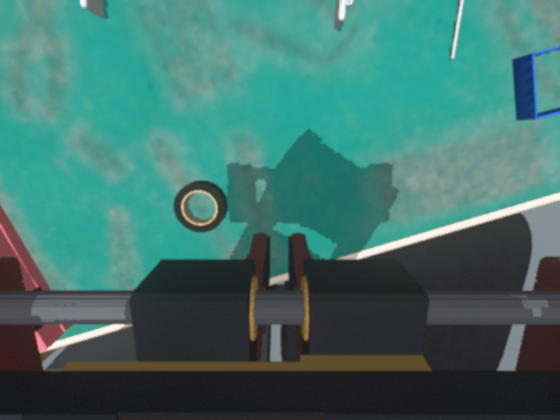

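```bash
python3 -c "
from cell import env,telemetry
print(env.job_done()); print(telemetry.get_obs()['t'])"
```

```text
the job is handed in; nothing more can be done
None
the job is handed in; nothing more can be done
```

All three bundles are swept into the fence and the job is handed in. The last reading before that was 26.65 s on the robot's clock, against the 72 s limit.

**What I did:** I pushed with the fingers nearly shut (10 mm apart), the tips about 5 mm above the table, at roughly 70–80 mm/s.
- **Middle bundle:** one straight push in from the robot's side.
- **Left bundle:** pushed from its end along a curve into the fence.
- **Right bundle (the four-shell one):** first slid sideways about 90 mm, then pushed straight in.

Afterwards I backed the fingers off and raised them clear.

**Last checks:**
- **Bundles:** the top camera shows all three lying flat inside. The end nearest the mouth is about 40 mm in, and none of them touches a wall or another bundle.
- **Forces:** the wrist forces read about 2 N or less throughout.
- **Bystanders:** the screwdriver and side cutters were found where they started, to within about 3 mm.
- **Tape roll:** the last network reading put it about 20 mm off in y (-160 against -182 mm), with a low score. The gripper was hiding half of it in that picture. The earlier clear top view, taken before the final push, showed it unmoved, and the final push kept well clear of it.

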